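# Close the marble jar's ring, fit its lid pair and hold up the dust cover

## Robot

A 7-joint arm with a two-finger parallel gripper is mounted at the origin on the work surface. World frame = base frame: x ahead of the robot, y to its left, z up, the work surface at z = 0. Lengths are in m, angles in rad, forces in N, time in s.
With the tool pointing down it reaches from about 0.4 to 0.925 m from the base axis. Payload 4.1 kg.
Tool frame: the origin (TCP) lies between the finger pads; the fingertips stand manip.tip_reach ahead of it and the grasp point (between the pads) lies 3 mm ahead of it (manip.tip_reach is the distance from the TCP to the fingertips, in m); z points along the fingers, y is the line along which they close (so a half turn about z gives the same grasp; the last joint's range is limited). The gripper opens to 85 mm and grips with 20 to 120 N. Pads are 22 mm wide; open, the fingers measure 114 mm over their backs; the gripper's body (76 mm by 85 mm) begins 54 mm behind the grasp point. The pads swing forward as they close: fully open they stand 13 mm farther back than shut.
Start: joints at [1.2, 0.398, 0.045, 1.537, -0.019, 1.207, -0.051], TCP at [0.175, -0.626, 0.253] pointing down, gripper open.
Joint ranges: [-2.82, 2.82], [-0.49, 2.23], [-1.37, 1.46], [0, 2.46], [-1.36, 4.5], [0.23, 2], [-2.94, 2.94]. Speed limits (rad/s): [2.57, 2.57, 3.14, 3.14, 3.14, 3.14, 3.14].

## Interface

Orientations are given as a 3x3 rotation matrix whose columns are the frame's x, y, z axes.
In Python, from station import manip gives the robot as it stands.
- The arm moves only by the tool send_rows, never from a script. Its argument "steps" is a list that holds one entry, the list of rows, each a list of 4 numbers: the shift along the tool's x, y, z in units of 30 mm (1.0 is 30 mm), then the turn about the tool's z in rad. In form: [[[dx, dy, dz, yaw], ...]]. A call has 1 to 5 rows; each row shifts and turns the commanded pose from where the row before left it, along the tool's axes as they then stand; what a row does not reach is not made up. A row lasts 1/12 s, in which the tool goes at most 41.7 mm and 7.16 degrees, less where a joint would pass 70% of its speed; a pose out of reach is approached as far as the arm can. A call is refused whole if a number of a shift passes 1 or a number of a turn 0.125, either way. A call with a gripper value outside its range is refused whole. "gripper" is the closure, from 0 (fully open) to 1 (shut), set as the call begins (left out, the last holds). The fingers move at their own pace and stop on an object; "force" is the grip in N (left out, the last holds). Time passes only in rows, so rows that do not move let the fingers close. It gives the time, the measured TCP pose, the force, the opening and the grip force at its end, in the units of the state.
- manip.sense(): the state, without advancing time (a new reading comes with each control period).
- manip.grab_frame(name): name is "side" or "top"; returns a dict with "frame" (384x512x3 uint8, red, green, blue), "depth" (384x512 float32, m along the optical axis (not along the pixel's ray), 0 where there is no reading), "fovy" (degrees; the focal length in pixels is half the picture's height over the tangent of half this angle, whatever the lens; pixels are square), "cx", "cy" (the principal point, pixels), "R" (3x3) and "t" (3): a world point X has camera coordinates R X + t. Camera axes: x right, y down, z forward; pixel columns grow to the right and rows downward; lengths in m; the calibration is good to about 2 mm. A picture is of the moment at which its call begins.
- manip.job_done(): hands the job in; it is judged then, once.
The state is a dict: "t": time; "qpos": joint angles; "qvel": joint speeds; "joint_torque": joint torques, N m; "eef_pos": TCP position; "orientation": TCP orientation; "wrist_force": force on the tool from outside, world axes, zero at the start; "torque": the same for the moment, N m; "gripper_width": finger opening in m; "grasp_force": force on a finger pad.
Only numpy, scipy, OpenCV 4.12 (cv2) and the standard library are available. Lean on these libraries where they do the work, as an engineer would, in place of code of your own. Each camera call takes 0.05 s, during which the arm holds its last target. There are 200 camera calls.

## Task

The marble jar on the toy-shop counter has just been refilled: turn the yellow locking ring on its neck clockwise by the lever until the lever's line meets the green locked mark, then pick up the lid pair by the blue inner lid's two finger tabs, with the red dust cover riding on it, and set the pair fully home on the jar's mouth. Then lift the red cover alone by its knob, straight up, leaving the inner lid seated and undisturbed, so that marbles can be dropped through its hole. Finish while still holding the cover, level and still, about 10 cm above the inner lid, and leave the other things on the counter where they are.

Things in the scene. Friction and masses are not known exactly. Their poses are not given: they have to be found in the camera images.
- collar (a joint): angle of the yellow locking ring captive round the neck of the marble jar, rad, turning about the jar's upright axis. 0: the lever is at the black unlocked mark; it grows as the ring turns CLOCKWISE seen from above; 1.20: the black line on the lever meets the green locked mark; its stop is at 1.35. It stays where it is left (friction about 0.12 N m, 1.3 N at the lever).
- lever (a point): middle of the gripping part of the ring's yellow lever, a bar 12 mm thick and 16 mm tall that sticks out radially from the ring to 118 mm from the jar's axis, a black line along its top. This point lies 97 mm from the jar's axis, half-way up the bar (102 mm above the counter). It turns with the ring. The ring itself reaches 69 mm from the axis; the lever is gripped from above, across its 12 mm.
- lock_mark (a point): outer face of the green locked mark: a green radial stripe on the white neck disc just inside the yellow ring, 45 mm from the jar's axis, 107 mm above the counter. (The thinner black stripe there is the unlocked mark.)
- jar_mouth (a point): centre of the mouth of the marble jar, at its rim, 145 mm above the counter; z up, on the jar's axis. The jar is fixed to the counter: blue foot 150 mm across, clear body 124 mm across full of marbles, a white neck disc with the ring round it (top at 110 mm), and from it a white neck tube 60 mm across outside and 50 mm inside, 39 mm tall, whose rim is the mouth; free depth inside 39 mm.
- inner_lid (a point): Blue inner lid; centre of its flange (56 mm disc, 10 mm thick), z up. Two finger tabs, 22 mm wide and 10 thick, at +y and -y: 66 mm over their flat ends. Below it a plug 46 mm across, 20 deep, enters the jar's mouth (2 mm play) till the flange rests on the rim, this point 5 mm above it; above it a boss 40 mm across, 10 tall, under the cover. It starts standing on its plug, this point 25 mm up.
- cover_knob (a point): middle of the knob of the red dust cover, the outer lid; z up. Knob 22 mm across and 20 mm tall on a cap 52 mm across and 18 mm tall. The cap sits loosely (2 mm play) over the inner lid's boss, its skirt resting on the flange: this point is then 33 mm above the inner_lid point, the knob's top 43 mm above it. Nothing fastens the cover to the inner lid. About 60 g.
- duck: bystander: yellow bath duck, 58 mm wide, 64 mm tall; origin at the centre of its underside
- toy_car: bystander: pink toy car, 86 x 44 mm, 39 mm tall; origin at the centre of its underside
- label_roll: bystander: roll of price labels lying flat, 62 mm across, 26 mm tall; origin at the centre of its underside
- game_box: bystander: small game box, 97 x 66 mm, 33 mm tall; origin at the centre of its underside
- pop_toy: bystander: flat turquoise fidget toy with coloured domes, 110 mm across, 14 mm tall; origin at the centre of its underside
- stack_cup: bystander: green open stacking cup, 60 mm across, 56 mm tall; origin at the centre of its underside
- toy_robot: bystander: turquoise, grey and red toy robot figure, 68 mm wide, 99 mm tall; origin at the centre of its underside
Mind the look-alikes: they are no part of the job. Leave any pink look-alike of the part that bears cover_knob alone.

How it is judged:
By the outcome, as a careful person would: the job done as asked, in the order asked, and still so for the second after the job is handed in, while the arm keeps its last pose, push and grip.
It also fails if it takes over 72 s, if anything falls off the work surface, if the arm or the gripper's body presses on something with over 40 N, if the wrist force passes 120 N, or if a joint passes its speed limit or range.

## Working session

There is one attempt and no reset: what is moved stays moved. The work goes in short steps, Python scripts to look and compute and a tool call to move; the robot and the scene stay as the last step left them, time stands still between calls to the robot, and variables do not carry over. Pictures are saved under pics/ and viewed, at most 10 in all, crops included, and the job is handed in when it is done.

Besides the shell and the picture viewer there is one more tool, called after "Call:" by a JSON object that holds its "fn" and its "kwargs". send_rows: Moves the arm, as the interface text tells. Its arguments: {"type":"object","properties":{"steps":{"type":"array","items":{"type":"array","items":{"type":"array","items":{"type":"number"}}}},"gripper":{"type":"number"},"force":{"type":"number"}},"required":["steps"]}

```bash
mkdir -p pics; ls; cat > h.py <<'E'
import numpy as np, cv2
from station import manip
def grab(n):
    g=manip.grab_frame(n); np.savez('%s.npz'%n,**g); return g
def load(n): return dict(np.load('%s.npz'%n))
def cloud(g):
    d=g['depth'];H,W=d.shape;f=H/2/np.tan(np.radians(float(g['fovy']))/2)
    v,u=np.mgrid[:H,:W]
    P=np.stack([(u-g['cx'])*d/f,(v-g['cy'])*d/f,d],-1)
    return (P-g['t'])@g['R']   # R^T (P-t)
E
python3 - <<'E'
from h import *
for n in('side','top'):
    g=grab(n); cv2.imwrite(f'pics/{n}0.png',cv2.resize(g['frame'][...,::-1],(800,600),interpolation=cv2.INTER_CUBIC)); print(n,g['fovy'],-g['R'].T@g['t'])
s=manip.sense();print(s['t'],s['eef_pos'],s['orientation'],s['gripper_width'],manip.tip_reach,s['wrist_force'])
E
```

```text
pics
side 49.29602687025923 [0.40300953 0.75422416 0.81976784]
top 54.58249734479788 [ 0.46469439 -0.0519543   1.14868293]
0.1 [ 0.17440178 -0.62560818  0.25235007] [[ 9.63261211e-01  2.68565654e-01 -5.73949848e-04]
 [ 2.68566251e-01 -9.63259702e-01  1.70744934e-03]
 [-9.43005088e-05 -1.79886328e-03 -9.99998378e-01]] 0.08555684009279162 0.022 [-0.47474208  0.2789986   0.11186163]
```

View pics/top0.png

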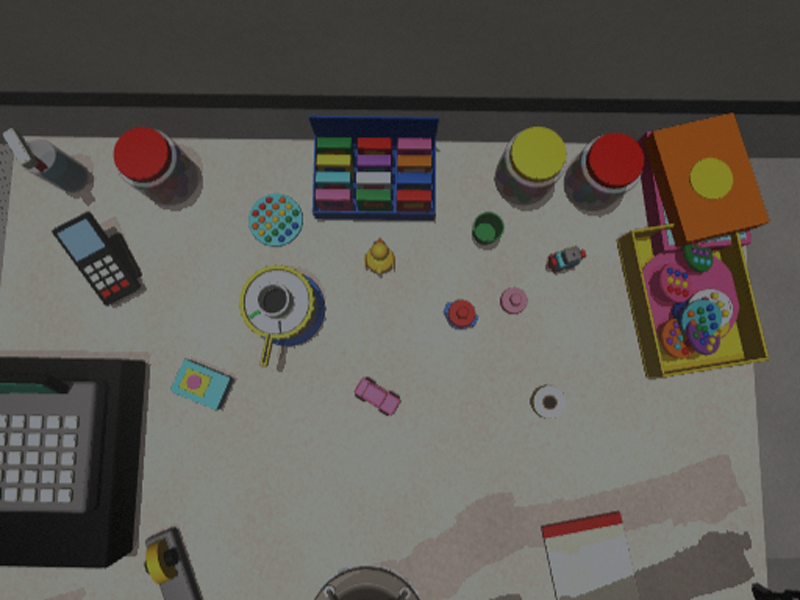

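View pics/side0.png

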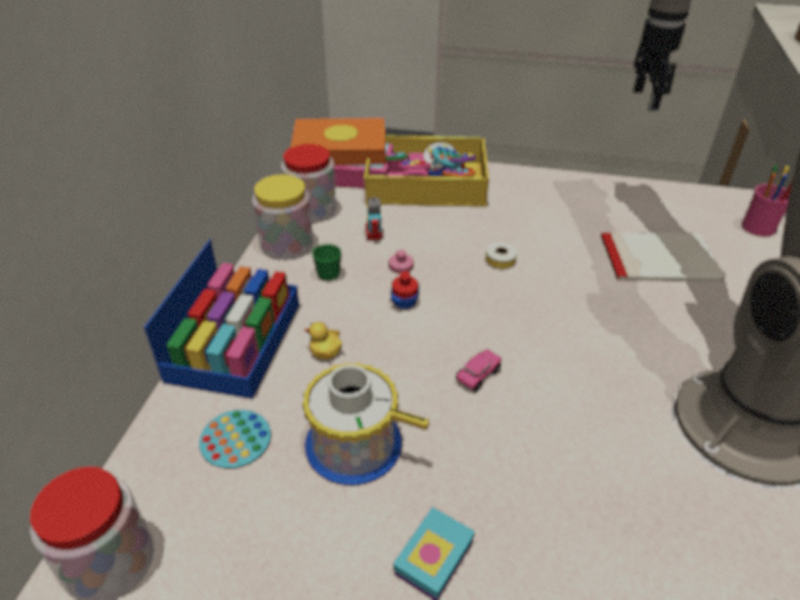

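Top view: the job's lid pair is the red knob/cap on the blue lid at (461,313). It could be mistaken for the pink look-alike at (513,300) or the red jar lids at (143,153) and (615,160). The jar is at (275,300), its lever at (266,350), the green mark at (253,314) and the black mark at (280,326). Next I'll measure these and take a close crop.

```bash
cat > m.py <<'E'
from h import *
def masks(g):
    hsv=cv2.cvtColor(g['frame'],cv2.COLOR_RGB2HSV);return hsv[...,0].astype(int),hsv[...,1],hsv[...,2],cloud(g)
E
python3 - <<'E'
from m import *
import itertools
g=load('top');h,s,v,P=masks(g);z=P[...,2]
V,U=np.mgrid[:384,:512]
def box(u0,u1,v0,v1): return (U>=u0*.64)&(U<u1*.64)&(V>=v0*.64)&(V<v1*.64)
jb=box(225,345,250,375)
# neck rim: z near .145
m=jb&(z>.138)&(z<.152); q=P[m]; print('rim',len(q),q.mean(0),q.min(0),q.max(0)); 
m8=m.astype(np.uint8)
c=cv2.minEnclosingCircle(q[:,:2].astype(np.float32));print(c)
yel=jb&(h>20)&(h<35)&(s>120)&(z>.095)&(z<.12)
q=P[yel];c=cv2.minEnclosingCircle(q[:,:2].astype(np.float32));print('yel',len(q),c)
gm=jb&(h>45)&(h<80)&(s>100)&(z>.09);print('green',gm.sum(),P[gm].mean(0))
for nm,b in(('lid',box(435,490,285,340)),('pink',box(495,535,280,320))):
    for zz in((.01,.035),(.035,.05),(.05,.08)):
        m=b&(z>zz[0])&(z<zz[1]);q=P[m];
        if len(q):print(nm,zz,len(q),q.mean(0),q.min(0),q.max(0))
b=box(435,490,285,340)
m=b&(h>95)&(h<125)&(s>120)&(z>.015)&(z<.036);q=P[m];print('blue',len(q));print(np.round(q[:,:2]-q[:,:2].mean(0),3).tolist()[::3], q.mean(0), cv2.minAreaRect(q[:,:2].astype(np.float32)))
f=g['frame'][...,::-1]
a=cv2.resize(f[175:225,270:350],(800,500),interpolation=cv2.INTER_CUBIC)
gs=load('side')['frame'][...,::-1]
bb=cv2.resize(gs[155:205,240:290],(400,400),interpolation=cv2.INTER_CUBIC);cc=cv2.resize(f[160:240,145:215],(350,400),interpolation=cv2.INTER_CUBIC)
aa=cv2.resize(f[180:222,274:350],(760,200*2+20))[:190] if 0 else cv2.resize(f[182:214,276:346],(400,183))
cv2.imwrite('pics/c.png',np.vstack([np.hstack([bb,cc,np.zeros((400,50,3),np.uint8)]),np.hstack([aa,np.zeros((183,400,3),np.uint8)])])*1)
E
```

```text
rim 135 [0.59678887 0.16794086 0.14505445] [0.56869834 0.13911742 0.1380462 ] [0.62464522 0.1967532  0.14990792]
((0.5972309112548828, 0.16863946616649628), 0.02999880537390709)
yel 403 ((0.5724169611930847, 0.17338892817497253), 0.09101630747318268)
green 13 [0.57324026 0.20811239 0.10751986]
lid (0.01, 0.035) 62 [ 0.58215764 -0.16526042  0.02991368] [ 0.5620874  -0.20353607  0.01835436] [ 0.61378241 -0.14012393  0.03461526]
lid (0.035, 0.05) 143 [ 0.58583752 -0.17134567  0.04717612] [ 0.56352543 -0.19969094  0.03615068] [ 0.61169245 -0.14753149  0.0499902 ]
lid (0.05, 0.08) 97 [ 0.5888982  -0.1703802   0.05938974] [ 0.56633835 -0.19486624  0.0500187 ] [ 0.6113307  -0.14717365  0.07273002]
pink (0.01, 0.035) 185 [ 0.61697852 -0.27609265  0.01880833] [ 0.59302868 -0.30362099  0.01024547] [ 0.64226459 -0.25132417  0.03439034]
pink (0.035, 0.05) 38 [ 0.61783478 -0.27771122  0.03851098] [ 0.6083774  -0.28692821  0.03525545] [ 0.62662024 -0.26840583  0.042546  ]
blue 28
[[0.022, 0.022], [0.019, 0.02], [0.013, 0.025], [0.01, 0.025], [0.007, 0.026], [-0.005, -0.032], [-0.011, -0.028], [-0.013, -0.029], [-0.017, -0.029], [-0.023, 0.004]] [ 0.58516855 -0.16859049  0.03096103] ((0.579389750957489, -0.16804754734039307), (0.06361956149339676, 0.03487304598093033), 65.9556884765625)
```

View pics/c.png

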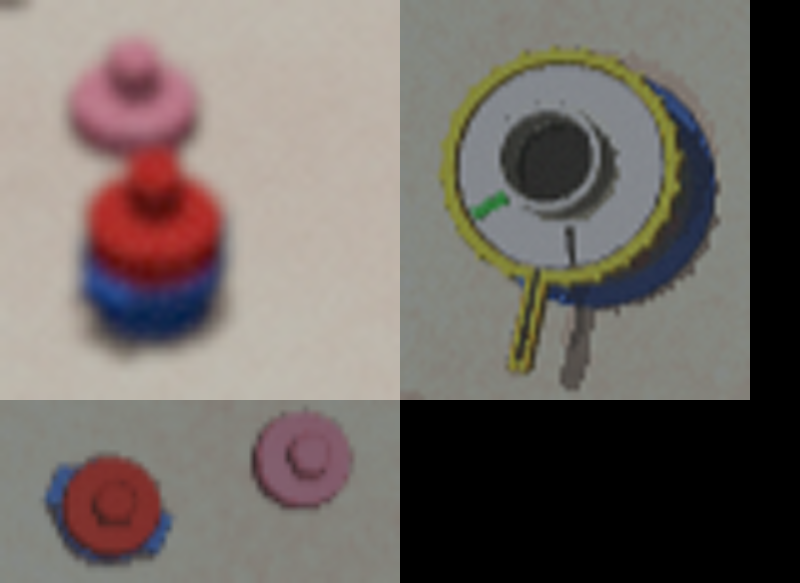

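Crop: the lid pair is confirmed, with a red cap on a blue body and blue tabs at upper-left and lower-right (about 66° from +x in the world). The pink cover stands alone to its right. The lever lies between the black and green marks.

```bash
python3 - <<'E'
from m import *
from scipy.optimize import least_squares
def onplane(g,u,v,z):
    f=384/2/np.tan(np.radians(float(g['fovy']))/2)
    r=np.stack([(u-g['cx'])/f,(v-g['cy'])/f,np.ones_like(u,float)],-1)@g['R'];o=-g['R'].T@g['t']
    return o+r*((z-o[2])/r[:,2])[:,None]
V,U=np.mgrid[:384,:512]
for n in('top','side'):
    g=load(n);h,s,v,P=masks(g);z=P[...,2]
    C=np.array([.597,.1685])
    R=np.hypot(P[...,0]-C[0],P[...,1]-C[1])
    near=R<.13
    q=P[near&(z>.141)&(z<.150)&(R<.034)];print(n,'rim',cv2.minEnclosingCircle(q[:,:2].astype(np.float32)))
    lev=near&(R>.078)&(R<.125)&(z>.098)&(z<.116)
    q=onplane(g,U[lev],V[lev],.110);a=np.arctan2(q[:,1]-C[1],q[:,0]-C[0]);print('lever deg',np.degrees(np.median(a)),len(q),np.median(z[lev]),cv2.fitLine(q[:,:2].astype(np.float32),cv2.DIST_L2,0,.01,.01).ravel())
    gm=near&(h>45)&(h<80)&(s>90)&(z>.09)&(R<.06);q=onplane(g,U[gm],V[gm],.107)
    print('green',len(q),q.mean(0),np.degrees(np.arctan2(*(q.mean(0)[:2]-C)[::-1])))
    bm=near&(v<70)&(R>.034)&(R<.06)&(z>.1)&(z<.115);q=onplane(g,U[bm],V[bm],.107)
    if len(q):print('black',len(q),q.mean(0),np.degrees(np.arctan2(*(np.median(q,0)[:2]-C)[::-1])))
    # lid
    L=np.array([.587,-.172]);Rl=np.hypot(P[...,0]-L[0],P[...,1]-L[1])
    red=((h<8)|(h>172))&(s>120)&(Rl<.05)
    k=P[red&(z>.064)];print('knob',len(k),k.mean(0))
    c=P[red&(z>.042)&(z<.054)];print('cap',len(c),cv2.minEnclosingCircle(c[:,:2].astype(np.float32)))
    bl=(h>95)&(h<125)&(s>100)&(Rl<.05)&(z>.022)&(z<.036);q=onplane(g,U[bl],V[bl],.030)
    r=np.hypot(*(q[:,:2]-L).T);a=np.degrees(np.arctan2(*(q[:,:2]-L).T[::-1]));print('tabs',[(round(x*1e3),round(y)) for x,y in zip(r,a)if x>.0285])
E
```

```text
top rim ((0.5972309112548828, 0.16863946616649628), 0.02999880537390709)
lever deg 171.14555948562574 72 0.11006951005900178 [ 0.98984814 -0.14212915  0.5004004   0.183566  ]
green 16 [0.57335556 0.20778312 0.107     ] 121.04365874240115
black 17 [0.57224172 0.19480258 0.107     ] 123.9110257413774
knob 43 [ 0.58808901 -0.17171222  0.06904811]
cap 177 ((0.5869236588478088, -0.17160427570343018), 0.025367144495248795)
tabs [(33, 52), (31, 48), (29, 44), (31, 56), (29, 53), (32, 64), (30, 61), (31, 69), (33, 76), (30, 74), (32, 81), (29, 80), (29, 86), (29, -96), (32, -96), (29, -102), (32, -101), (30, -108), (31, -113), (30, -121), (29, -129), (31, -126), (31, -134)]
side rim ((0.598005473613739, 0.1709030121564865), 0.031018370762467384)
lever deg 165.97147275472443 130 0.10716165191661225 [ 0.9819518  -0.18913141  0.49951455  0.19272333]
green 9 [0.57273905 0.21117009 0.107     ] 119.6212778369679
knob 25 [ 0.58754296 -0.16939668  0.06643191]
cap 118 ((0.5875239372253418, -0.1681704819202423), 0.02599036507308483)
tabs [(30, 49), (32, 55), (30, 59), (30, 144), (36, 60), (34, 64), (32, 68), (31, 73), (29, 78), (29, 125), (30, 130), (31, 135), (37, 68), (36, 72), (34, 76), (33, 81), (32, 85), (32, 91), (31, 96), (31, 101), (31, 106), (31, 112), (32, 117), (33, 122), (34, 126), (40, 75), (38, 79), (37, 83), (37, 87), (36, 92), (36, 96), (35, 101), (36, 110), (36, 115), (37, 119), (43, 81), (42, 85), (47, 83)]
```

Call:
{"fn": "send_rows", "kwargs": {"steps": [[[1,0,0,-0.12],[1,0,0,-0.12],[1,0,0,-0.12],[1,0,0,-0.12],[1,0,0,-0.12]]], "gripper": 0}}

```text
t: 0.52
eef_pos: [0.3049, -0.5529, 0.2526]
orientation: [[0.639, 0.769, -0.0], [0.769, -0.639, 0.001], [0.0, -0.0, -1.0]]
wrist_force: [0.1, -0.8, -0.7]
gripper_width: 0.0853
grasp_force: 0.0
```

```bash
cat > plan.py <<'E'
from h import *
def plan(wps,start=None):
    s=manip.sense();p=np.array(s['eef_pos']);R=np.array(s['orientation']);phi=np.arctan2(R[1,0],R[0,0])
    print('at',np.round(p,4),round(np.degrees(phi),2),'t',round(s['t'],2))
    rows=[]
    for x,y,z,a,n in wps:
        T=np.array([x,y,z]);a=np.radians(a)
        for k in range(n,0,-1):
            d=(T-p)/k;da=((a-phi+np.pi)%(2*np.pi)-np.pi)/k
            c,sn=np.cos(phi),np.sin(phi)
            l=np.array([c*d[0]+sn*d[1],sn*d[0]-c*d[1],-d[2]])
            r=np.round(l/.03,2);w=round(-da,3);rows.append([*map(float,r),float(w)])
            l=r*.03;p=p+[c*l[0]+sn*l[1],sn*l[0]-c*l[1],-l[2]];phi-=w
    for i in range(0,len(rows),5):print(rows[i:i+5])
    A=np.array(rows);print('max',abs(A).max(0),'end',np.round(p,4),round(np.degrees(phi),2))
E
python3 -c "
from plan import *
plan([(.49,-.2,.24,110,14),(.5013,.1835,.2,171.3,16)])"
```

```text
at [ 0.3049 -0.5529  0.2526] 50.31 t 0.52
[[0.93, -0.2, 0.03, -0.074], [0.94, -0.13, 0.03, -0.074], [0.95, -0.06, 0.03, -0.074], [0.95, 0.01, 0.03, -0.075], [0.94, 0.08, 0.03, -0.074]]
[[0.94, 0.15, 0.03, -0.075], [0.92, 0.22, 0.03, -0.074], [0.9, 0.29, 0.03, -0.075], [0.88, 0.36, 0.03, -0.074], [0.85, 0.42, 0.03, -0.075]]
[[0.82, 0.49, 0.03, -0.074], [0.78, 0.54, 0.03, -0.075], [0.73, 0.6, 0.03, -0.074], [0.68, 0.65, 0.03, -0.075], [0.74, 0.3, 0.08, -0.067]]
[[0.72, 0.34, 0.08, -0.067], [0.7, 0.39, 0.08, -0.067], [0.67, 0.44, 0.08, -0.067], [0.64, 0.48, 0.08, -0.067], [0.6, 0.52, 0.08, -0.067]]
[[0.57, 0.56, 0.09, -0.067], [0.53, 0.6, 0.08, -0.067], [0.49, 0.63, 0.09, -0.067], [0.44, 0.67, 0.08, -0.067], [0.4, 0.69, 0.09, -0.067]]
[[0.35, 0.72, 0.08, -0.067], [0.3, 0.74, 0.09, -0.066], [0.25, 0.76, 0.08, -0.067], [0.2, 0.78, 0.09, -0.066], [0.15, 0.79, 0.08, -0.067]]
max [0.95  0.79  0.09  0.075] end [0.5014 0.1836 0.2001] 171.32
```

Call:
{"fn": "send_rows", "kwargs": {"steps": [[[0.93,-0.2,0.03,-0.074],[0.94,-0.13,0.03,-0.074],[0.95,-0.06,0.03,-0.074],[0.95,0.01,0.03,-0.075],[0.94,0.08,0.03,-0.074]]]}}

```text
t: 0.93
eef_pos: [0.3704, -0.4264, 0.2483]
orientation: [[0.319, 0.948, -0.001], [0.948, -0.319, 0.0], [0.0, -0.001, -1.0]]
wrist_force: [-0.8, 0.3, 0.7]
gripper_width: 0.0857
grasp_force: 0.0
```

Call:
{"fn": "send_rows", "kwargs": {"steps": [[[0.94,0.15,0.03,-0.075],[0.92,0.22,0.03,-0.074],[0.9,0.29,0.03,-0.075],[0.88,0.36,0.03,-0.074],[0.85,0.42,0.03,-0.075]]]}}

```text
t: 1.35
eef_pos: [0.4371, -0.3009, 0.2439]
orientation: [[-0.049, 0.999, -0.001], [0.999, 0.049, 0.0], [0.0, -0.001, -1.0]]
wrist_force: [0.1, 0.2, -0.1]
gripper_width: 0.0853
grasp_force: 0.0
```

Call:
{"fn": "send_rows", "kwargs": {"steps": [[[0.82,0.49,0.03,-0.074],[0.78,0.54,0.03,-0.075],[0.73,0.6,0.03,-0.074],[0.68,0.65,0.03,-0.075],[0.74,0.3,0.08,-0.067]]]}}

```text
t: 1.77
eef_pos: [0.4936, -0.1761, 0.2383]
orientation: [[-0.404, 0.915, 0.002], [0.915, 0.404, 0.001], [-0.0, 0.002, -1.0]]
wrist_force: [-0.2, 1.1, -0.0]
gripper_width: 0.0851
grasp_force: 0.0
```

Call:
{"fn": "send_rows", "kwargs": {"steps": [[[0.72,0.34,0.08,-0.067],[0.7,0.39,0.08,-0.067],[0.67,0.44,0.08,-0.067],[0.64,0.48,0.08,-0.067],[0.6,0.52,0.08,-0.067]]]}}

```text
t: 2.18
eef_pos: [0.4951, -0.0565, 0.226]
orientation: [[-0.682, 0.731, -0.0], [0.731, 0.682, -0.001], [-0.0, -0.001, -1.0]]
wrist_force: [1.0, 0.5, -0.1]
gripper_width: 0.0856
grasp_force: 0.0
```

Call:
{"fn": "send_rows", "kwargs": {"steps": [[[0.57,0.56,0.09,-0.067],[0.53,0.6,0.08,-0.067],[0.49,0.63,0.09,-0.067],[0.44,0.67,0.08,-0.067],[0.4,0.69,0.09,-0.067]]]}}

```text
t: 2.6
eef_pos: [0.4993, 0.0633, 0.2133]
orientation: [[-0.885, 0.466, 0.0], [0.466, 0.885, -0.001], [-0.001, -0.0, -1.0]]
wrist_force: [1.1, -0.2, -0.1]
gripper_width: 0.0854
grasp_force: 0.0
```

Call:
{"fn": "send_rows", "kwargs": {"steps": [[[0.35,0.72,0.08,-0.067],[0.3,0.74,0.09,-0.066],[0.25,0.76,0.08,-0.067],[0.2,0.78,0.09,-0.066],[0.15,0.79,0.08,-0.067]]]}}

```text
t: 3.02
eef_pos: [0.5037, 0.1833, 0.2005]
orientation: [[-0.988, 0.151, 0.0], [0.151, 0.988, -0.001], [-0.0, -0.001, -1.0]]
wrist_force: [0.4, 1.3, -1.4]
gripper_width: 0.0854
grasp_force: 0.0
```

```bash
python3 -c "
from plan import *
plan([(.5013,.1835,.105,171.3,10)]);print(manip.sense()['qpos'])"
```

```text
at [0.5037 0.1833 0.2005] 171.3 t 3.02
[[0.01, -0.0, 0.32, -0.0], [0.01, -0.0, 0.32, -0.0], [0.01, -0.0, 0.32, -0.0], [0.01, -0.0, 0.32, -0.0], [0.01, -0.0, 0.32, -0.0]]
[[0.01, -0.0, 0.32, -0.0], [0.01, -0.0, 0.32, -0.0], [0.0, -0.0, 0.31, -0.0], [0.01, -0.0, 0.32, -0.0], [0.0, -0.0, 0.31, -0.0]]
max [0.01 0.   0.32 0.  ] end [0.5014 0.1836 0.1051] 171.3
[ 0.26484127  0.33526082 -0.84108019  1.85414268  0.28287994  1.07657503
  0.73412744]
```

Call:
{"fn": "send_rows", "kwargs": {"steps": [[[0.02,0,0.32,0],[0.02,0,0.32,0],[0.01,0,0.32,0],[0.01,0,0.32,0],[0.01,0,0.32,0]]]}}

```text
t: 3.43
eef_pos: [0.5022, 0.1803, 0.1514]
orientation: [[-0.987, 0.159, -0.001], [0.159, 0.987, -0.001], [0.001, -0.001, -1.0]]
wrist_force: [0.1, 0.2, 0.1]
gripper_width: 0.0858
grasp_force: 0.0
```

Call:
{"fn": "send_rows", "kwargs": {"steps": [[[0,0,0.32,0],[0,0,0.32,0],[0,0,0.32,0],[0,0,0.32,0],[0,0,0.3,0]]]}}

```text
t: 3.85
eef_pos: [0.5024, 0.1816, 0.1043]
orientation: [[-0.988, 0.157, -0.0], [0.157, 0.988, -0.0], [0.0, -0.0, -1.0]]
wrist_force: [-0.1, 0.6, -0.6]
gripper_width: 0.0855
grasp_force: 0.0
```

Call:
{"fn": "send_rows", "kwargs": {"steps": [[[0,0,0,0],[0,0,0,0],[0,0,0,0],[0,0,0,0],[0,0,0,0]]], "gripper": 1, "force": 25}}

```text
t: 4.27
eef_pos: [0.5028, 0.182, 0.1059]
orientation: [[-0.988, 0.157, 0.001], [0.157, 0.988, 0.0], [-0.001, 0.0, -1.0]]
wrist_force: [0.3, -0.1, -0.7]
gripper_width: 0.0255
grasp_force: 0.0
```

Call:
{"fn": "send_rows", "kwargs": {"steps": [[[0,0,0,0],[0,0,0,0],[0,0,0,0],[0,0,0,0],[0,0,0,0]]]}}

```text
t: 4.68
eef_pos: [0.5028, 0.1828, 0.1059]
orientation: [[-0.988, 0.156, 0.001], [0.156, 0.988, 0.001], [-0.001, 0.001, -1.0]]
wrist_force: [0.2, 3.2, 2.8]
gripper_width: 0.0114
grasp_force: 25.4
```

Call:
{"fn": "send_rows", "kwargs": {"steps": [[[-0.012,0.27,0,0.085],[-0.012,0.27,0,0.085],[-0.012,0.27,0,0.085],[-0.012,0.27,0,0.085],[-0.012,0.27,0,0.085]]]}}

```text
t: 5.1
eef_pos: [0.5169, 0.2206, 0.1059]
orientation: [[-0.833, 0.553, 0.0], [0.553, 0.833, 0.001], [0.0, 0.001, -1.0]]
wrist_force: [-0.8, 3.4, 5.1]
gripper_width: 0.0117
grasp_force: 25.2
```

Call:
{"fn": "send_rows", "kwargs": {"steps": [[[-0.012,0.27,0,0.085],[-0.012,0.27,0,0.085],[-0.012,0.27,0,0.085],[-0.012,0.27,0,0.085],[-0.012,0.27,0,0.085]]]}}

```text
t: 5.52
eef_pos: [0.5455, 0.2491, 0.1059]
orientation: [[-0.531, 0.847, -0.0], [0.847, 0.531, 0.001], [0.001, 0.0, -1.0]]
wrist_force: [-1.5, 2.4, 4.4]
gripper_width: 0.0111
grasp_force: 24.2
```

Call:
{"fn": "send_rows", "kwargs": {"steps": [[[0,0,0,0],[0,0,0,0]]]}}

```text
t: 5.68
eef_pos: [0.5455, 0.2492, 0.1059]
orientation: [[-0.536, 0.844, -0.0], [0.844, 0.536, 0.002], [0.002, 0.001, -1.0]]
wrist_force: [-1.9, 5.0, 3.7]
gripper_width: 0.0114
grasp_force: 25.1
```

```bash
python3 - <<'E'
from h import *
f=[]
for n,(a,b,c,d) in(('top',(155,245,135,225)),('side',(215,305,185,275))):
    g=grab(n);f.append(cv2.resize(g['frame'][a:b,c:d,::-1],(400,400),interpolation=cv2.INTER_CUBIC))
cv2.imwrite('pics/turn.png',np.hstack(f))
p=manip.sense()['eef_pos'];d=np.array(p)[:2]-[.5972,.1688];print(np.hypot(*d),np.degrees(np.arctan2(d[1],d[0])))
E
```

```text
0.09557791054318637 122.8297626657895
```

View pics/turn.png

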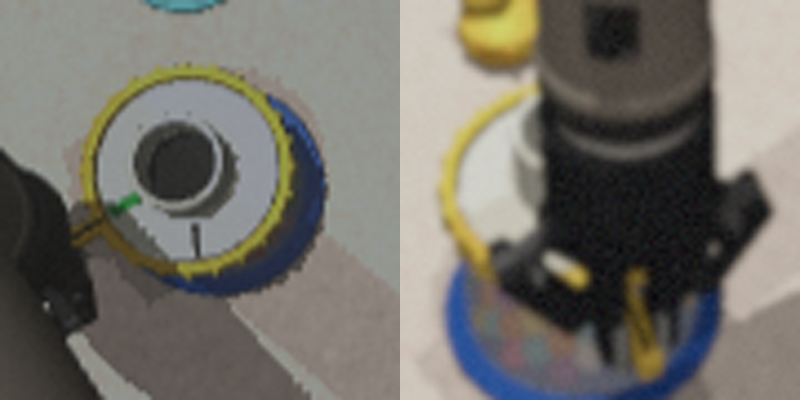

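The lever line at (80,235) to (105,215) points almost at the green mark at (125,203). I'll measure what remains.

```bash
cat > ang.py <<'E'
from m import *
def onplane(g,u,v,z):
    f=384/2/np.tan(np.radians(float(g['fovy']))/2)
    r=np.stack([(u-g['cx'])/f,(v-g['cy'])/f,np.ones_like(u,float)],-1)@g['R'];o=-g['R'].T@g['t']
    return o+r*((z-o[2])/r[:,2])[:,None]
def ang():
    V,U=np.mgrid[:384,:512]
    g=load('top');h,s,v,P=masks(g);z=P[...,2]
    C=np.array([.5972,.1687])
    R=np.hypot(P[...,0]-C[0],P[...,1]-C[1]);A=np.degrees(np.arctan2(P[...,1]-C[1],P[...,0]-C[0]))
    def rep(n,m,zz):
        q=onplane(g,U[m],V[m],zz)[:,:2]-C
        if len(q)>1:print(n,len(q),'ang',np.degrees(np.arctan2(*q.mean(0)[::-1])),'r',np.hypot(*q.mean(0)), 'dir',np.degrees(np.arctan2(*cv2.fitLine(q.astype(np.float32),cv2.DIST_L2,0,.01,.01).ravel()[:2][::-1])))
    rep('green',(h>45)&(h<85)&(s>90)&(R<.06)&(z>.1),.107)
    n=(R<.058)&(R>.036)&(z>.1)&(z<.115)&(abs(A)>165);t=np.median(v[n]);rep('black',n&(v<.6*t),.107)
    rep('lever',(h>12)&(h<35)&(s>90)&(R>.074)&(R<.13)&(z>.1)&(z<.116),.110)
E
python3 -c "
from ang import *
ang()"
```

```text
green 13 ang 121.29791886824577 r 0.0442916890710706 dir -64.78895
black 9 ang -170.69641809448632 r 0.045502900686606215 dir 8.332431
lever 16 ang 124.07170084909531 r 0.07905880293323791 dir 41.0078
```

Call:
{"fn": "send_rows", "kwargs": {"steps": [[[0,0.11,0,0.035],[0,0,0,0],[0,0,0,0]]]}}

```text
t: 6.03
eef_pos: [0.5483, 0.2508, 0.106]
orientation: [[-0.506, 0.863, 0.001], [0.863, 0.506, 0.003], [0.002, 0.002, -1.0]]
wrist_force: [-1.6, 5.0, 3.6]
gripper_width: 0.0114
grasp_force: 25.1
```

Call:
{"fn": "send_rows", "kwargs": {"steps": [[[0,0,0,0],[0,0,0,0],[0,0,0,0],[0,0,0,0],[0,0,0,0]]], "gripper": 0}}

```text
t: 6.45
eef_pos: [0.5486, 0.2481, 0.105]
orientation: [[-0.503, 0.864, -0.001], [0.864, 0.503, -0.001], [-0.001, -0.001, -1.0]]
wrist_force: [-0.0, 0.2, -0.2]
gripper_width: 0.0715
grasp_force: 0.0
```

Call:
{"fn": "send_rows", "kwargs": {"steps": [[[0,0,-0.5,0],[0,0,-0.7,0],[0,0,-0.9,0],[0,0,-0.9,0],[0.9,0,-0.5,0]]]}}

```text
t: 6.87
eef_pos: [0.5398, 0.2669, 0.2128]
orientation: [[-0.495, 0.869, 0.005], [0.869, 0.495, -0.003], [-0.005, 0.003, -1.0]]
wrist_force: [1.5, -0.8, -0.2]
gripper_width: 0.085
grasp_force: 0.0
```

Call:
{"fn": "send_rows", "kwargs": {"steps": [[[0.2,-0.9,0,0],[0.2,-0.9,0,0],[0.2,-0.9,0,0],[0,-0.9,0,0],[0,-0.9,0,0]]]}}

```text
t: 7.28
eef_pos: [0.4079, 0.2195, 0.2101]
orientation: [[-0.505, 0.863, -0.0], [0.863, 0.505, -0.001], [-0.0, -0.001, -1.0]]
wrist_force: [0.5, 0.5, 0.4]
gripper_width: 0.0854
grasp_force: 0.0
```

```bash
python3 - <<'E'
from ang import *
g=grab('top');ang();cv2.imwrite('pics/turn2.png',cv2.resize(g['frame'][155:245,135:225,::-1],(540,540),interpolation=cv2.INTER_CUBIC))
E
```

```text
green 16 ang 121.3871820325198 r 0.04578260871746806 dir -62.227337
black 9 ang -170.69641809448632 r 0.045502900686606215 dir 8.332431
lever 62 ang 121.48655881166425 r 0.09535250386881608 dir -60.705475
```

View pics/turn2.png

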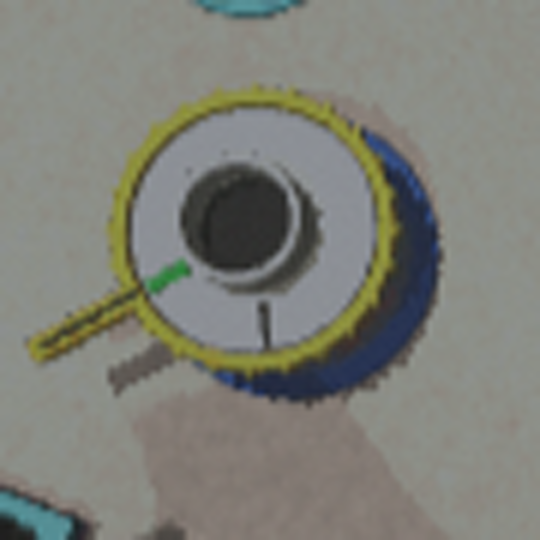

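Lever line and green mark coincide: 121.5° against 121.4°. On to the lid pair.

```bash
python3 -c "
from plan import *
plan([(.5873,-.1715,.15,155,17)]);"
```

```text
at [0.4031 0.216  0.2091] 120.3 t 7.33
[[-0.84, -0.07, 0.12, -0.036], [-0.84, -0.1, 0.12, -0.036], [-0.83, -0.13, 0.12, -0.036], [-0.83, -0.16, 0.12, -0.036], [-0.82, -0.19, 0.11, -0.036]]
[[-0.81, -0.22, 0.12, -0.035], [-0.8, -0.25, 0.11, -0.036], [-0.79, -0.28, 0.12, -0.035], [-0.78, -0.31, 0.11, -0.036], [-0.77, -0.33, 0.12, -0.035]]
[[-0.76, -0.36, 0.11, -0.036], [-0.75, -0.39, 0.12, -0.035], [-0.73, -0.41, 0.11, -0.036], [-0.72, -0.44, 0.12, -0.035], [-0.7, -0.46, 0.11, -0.036]]
[[-0.69, -0.49, 0.12, -0.035], [-0.67, -0.52, 0.11, -0.036]]
max [0.84  0.52  0.12  0.036] end [ 0.5873 -0.1717  0.15  ] 155.02
```

Call:
{"fn": "send_rows", "kwargs": {"steps": [[[-0.84,-0.07,0.12,-0.036],[-0.84,-0.1,0.12,-0.036],[-0.83,-0.13,0.12,-0.036],[-0.83,-0.16,0.12,-0.036],[-0.82,-0.19,0.11,-0.036]]]}}

```text
t: 7.75
eef_pos: [0.4643, 0.1044, 0.1926]
orientation: [[-0.652, 0.758, 0.0], [0.758, 0.652, -0.001], [-0.001, -0.0, -1.0]]
wrist_force: [-0.1, -0.4, 0.0]
gripper_width: 0.0851
grasp_force: 0.0
```

Call:
{"fn": "send_rows", "kwargs": {"steps": [[[-0.81,-0.22,0.12,-0.035],[-0.8,-0.25,0.11,-0.036],[-0.79,-0.28,0.12,-0.035],[-0.78,-0.31,0.11,-0.036],[-0.77,-0.33,0.12,-0.035]]]}}

```text
t: 8.17
eef_pos: [0.5178, -0.0095, 0.1751]
orientation: [[-0.775, 0.632, -0.0], [0.632, 0.775, -0.001], [-0.0, -0.001, -1.0]]
wrist_force: [0.5, 0.2, 0.1]
gripper_width: 0.0855
grasp_force: 0.0
```

Call:
{"fn": "send_rows", "kwargs": {"steps": [[[-0.76,-0.36,0.11,-0.036],[-0.75,-0.39,0.12,-0.035],[-0.73,-0.41,0.11,-0.036],[-0.72,-0.44,0.12,-0.035],[-0.7,-0.46,0.11,-0.036]]]}}

```text
t: 8.58
eef_pos: [0.5718, -0.1235, 0.1578]
orientation: [[-0.875, 0.485, -0.001], [0.485, 0.875, -0.001], [0.0, -0.001, -1.0]]
wrist_force: [0.5, 0.9, -0.7]
gripper_width: 0.0854
grasp_force: 0.0
```

Call:
{"fn": "send_rows", "kwargs": {"steps": [[[-0.69,-0.49,0.12,-0.035],[-0.67,-0.52,0.11,-0.036],[0,0,0,0],[0,0,0,0]]]}}

```text
t: 8.92
eef_pos: [0.5931, -0.17, 0.1505]
orientation: [[-0.905, 0.426, -0.001], [0.426, 0.905, -0.0], [0.001, -0.001, -1.0]]
wrist_force: [-1.0, -0.5, -0.8]
gripper_width: 0.0853
grasp_force: 0.0
```

```bash
python3 -c "
from plan import *
plan([(.5873,-.1715,.075,155,5),(.5873,-.1715,.026,155,5)]);"
```

```text
at [ 0.5931 -0.17    0.1505] 154.76 t 8.92
[[0.03, -0.03, 0.5, -0.001], [0.03, -0.02, 0.5, -0.001], [0.03, -0.03, 0.51, -0.001], [0.03, -0.02, 0.5, -0.001], [0.03, -0.03, 0.51, -0.0]]
[[0.0, 0.0, 0.33, -0.0], [0.0, 0.0, 0.32, -0.0], [0.0, 0.0, 0.33, -0.0], [0.0, 0.0, 0.32, -0.0], [0.0, 0.0, 0.33, -0.0]]
max [0.03  0.03  0.51  0.001] end [ 0.5874 -0.1716  0.026 ] 154.99
```

Call:
{"fn": "send_rows", "kwargs": {"steps": [[[0.04,-0.03,0.5,0],[0.04,-0.03,0.5,0],[0.04,-0.03,0.5,0],[0.03,-0.02,0.3,0],[0,0,0,0]]]}}

```text
t: 9.33
eef_pos: [0.5858, -0.1676, 0.0953]
orientation: [[-0.907, 0.422, -0.004], [0.422, 0.907, 0.001], [0.005, -0.001, -1.0]]
wrist_force: [-0.9, 0.2, -0.0]
gripper_width: 0.0853
grasp_force: 0.0
```

```bash
python3 -c "
from plan import *
plan([(.5873,-.1715,.026,155,7)]);grab('side')
g=load('side');cv2.imwrite('pics/pre.png',cv2.resize(g['frame'][130:230,200:320,::-1],(600,500),interpolation=cv2.INTER_CUBIC))"
```

```text
at [ 0.5858 -0.1676  0.0953] 155.06 t 9.33
[[-0.01, -0.01, 0.33, 0.0], [-0.01, -0.01, 0.33, 0.0], [-0.02, -0.02, 0.33, 0.0], [-0.01, -0.01, 0.33, 0.0], [-0.02, -0.02, 0.33, 0.0]]
[[-0.01, -0.01, 0.33, 0.001], [-0.02, -0.02, 0.33, 0.0]]
max [0.02  0.02  0.33  0.001] end [ 0.5873 -0.1715  0.026 ] 155.0
```

View pics/pre.png

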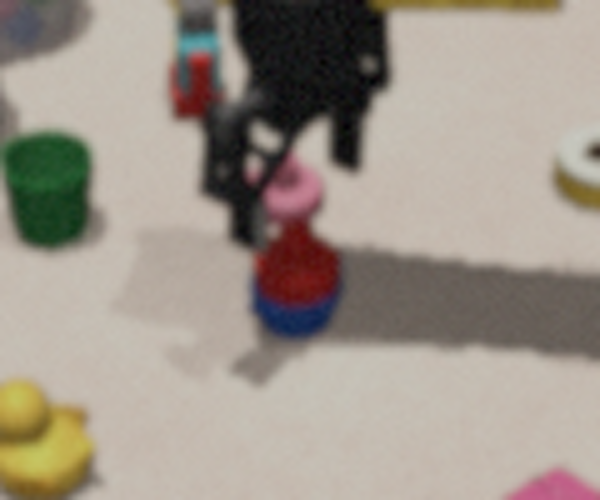

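The open fingers at (245,235) and (345,165) straddle the pair at (297,270), and the pink look-alike is clear behind. I'll descend and grip.

Call:
{"fn": "send_rows", "kwargs": {"steps": [[[-0.01,-0.02,0.4,0],[-0.01,-0.02,0.4,0],[-0.02,-0.02,0.4,0],[-0.02,-0.02,0.4,0],[0,0,0,0]]]}}

```text
t: 9.8
eef_pos: [0.5863, -0.1718, 0.046]
orientation: [[-0.906, 0.423, -0.005], [0.423, 0.906, 0.001], [0.005, -0.001, -1.0]]
wrist_force: [-1.0, 0.3, -0.3]
gripper_width: 0.0853
grasp_force: 0.0
```

```bash
python3 -c "
from plan import *
plan([(.5873,-.1715,.026,155,3)])"
```

```text
at [ 0.5863 -0.1718  0.046 ] 154.96 t 9.8
[[-0.01, 0.01, 0.22, -0.0], [-0.01, 0.01, 0.22, -0.0], [-0.01, 0.0, 0.23, -0.001]]
max [0.01  0.01  0.23  0.001] end [ 0.5873 -0.1716  0.0259] 155.02
```

Call:
{"fn": "send_rows", "kwargs": {"steps": [[[-0.01,0.01,0.22,0],[-0.01,0.01,0.22,0],[-0.01,0,0.22,0],[0,0,0,0],[0,0,0,0]]]}}

```text
t: 10.22
eef_pos: [0.5893, -0.1716, 0.0291]
orientation: [[-0.906, 0.423, -0.001], [0.423, 0.906, 0.0], [0.001, -0.0, -1.0]]
wrist_force: [-0.6, 0.1, -0.2]
gripper_width: 0.0854
grasp_force: 0.0
```

Call:
{"fn": "send_rows", "kwargs": {"steps": [[[0,0,0,0],[0,0,0,0],[0,0,0,0],[0,0,0,0],[0,0,0,0]]], "gripper": 1, "force": 40}}

```text
t: 10.63
eef_pos: [0.5903, -0.1718, 0.0304]
orientation: [[-0.906, 0.423, 0.002], [0.423, 0.906, -0.001], [-0.002, 0.0, -1.0]]
wrist_force: [0.4, -0.1, 4.0]
gripper_width: 0.065
grasp_force: 45.3
```

Call:
{"fn": "send_rows", "kwargs": {"steps": [[[0,0,0,0],[0,0,0,0],[0,0,0,0]]]}}

```text
t: 10.88
eef_pos: [0.5902, -0.1718, 0.0303]
orientation: [[-0.906, 0.423, 0.001], [0.423, 0.906, -0.001], [-0.002, 0.0, -1.0]]
wrist_force: [-0.7, 0.0, 5.3]
gripper_width: 0.065
grasp_force: 45.5
```

Call:
{"fn": "send_rows", "kwargs": {"steps": [[[0,0,-0.1,0],[0,0,-0.2,0],[0,0,-0.35,0],[0,0,-0.5,0],[0,0,-0.6,0]]]}}

```text
t: 11.3
eef_pos: [0.5885, -0.1714, 0.082]
orientation: [[-0.906, 0.423, -0.002], [0.423, 0.906, 0.001], [0.002, -0.0, -1.0]]
wrist_force: [0.0, -0.6, -1.5]
gripper_width: 0.0651
grasp_force: 44.8
```

Call:
{"fn": "send_rows", "kwargs": {"steps": [[[0,0,-0.7,0],[0,0,-0.7,0],[0,0,-0.7,0],[0,0,-0.7,0],[0,0,-0.7,0]]]}}

```text
t: 11.72
eef_pos: [0.5891, -0.1715, 0.1886]
orientation: [[-0.906, 0.423, -0.0], [0.423, 0.906, -0.0], [0.0, -0.0, -1.0]]
wrist_force: [0.5, -0.1, -1.7]
gripper_width: 0.0652
grasp_force: 44.8
```

Call:
{"fn": "send_rows", "kwargs": {"steps": [[[0,0,-0.6,0],[0,0,-0.45,0],[0,0,-0.3,0],[0,0,-0.1,0],[0,0,0,0]]]}}

```text
t: 12.13
eef_pos: [0.5896, -0.1716, 0.2312]
orientation: [[-0.906, 0.423, 0.001], [0.423, 0.906, -0.0], [-0.001, -0.0, -1.0]]
wrist_force: [-0.4, 0.2, -2.5]
gripper_width: 0.0651
grasp_force: 44.8
```

```bash
python3 - <<'E'
from plan import *
plan([(.6001,.1684,.225,155,28)])
g=grab('side');h,w=60,60
cv2.imwrite('pics/lift.png',cv2.resize(g['frame'][60:190,200:340,::-1],(646,600),interpolation=cv2.INTER_CUBIC));print(manip.sense()['gripper_width'],manip.sense()['wrist_force'])
E
```

```text
at [ 0.5896 -0.1716  0.2312] 154.98 t 12.13
[[0.16, 0.37, 0.01, -0.0], [0.16, 0.37, 0.01, -0.0], [0.16, 0.37, 0.01, -0.0], [0.16, 0.37, 0.01, -0.0], [0.16, 0.37, 0.01, -0.0]]
[[0.16, 0.37, 0.01, -0.0], [0.16, 0.37, 0.01, -0.0], [0.16, 0.37, 0.01, -0.0], [0.16, 0.37, 0.01, -0.0], [0.16, 0.37, 0.01, -0.0]]
[[0.16, 0.37, 0.01, -0.0], [0.16, 0.37, 0.01, -0.0], [0.16, 0.37, 0.01, -0.0], [0.16, 0.37, 0.01, -0.0], [0.16, 0.37, 0.0, -0.0]]
[[0.16, 0.37, 0.01, -0.0], [0.16, 0.37, 0.0, -0.0], [0.16, 0.38, 0.01, -0.0], [0.16, 0.37, 0.0, -0.0], [0.16, 0.38, 0.01, -0.0]]
[[0.16, 0.37, 0.0, -0.0], [0.16, 0.38, 0.01, -0.0], [0.16, 0.37, 0.0, -0.0], [0.16, 0.38, 0.01, -0.0], [0.16, 0.37, 0.0, -0.0]]
[[0.16, 0.38, 0.01, -0.0], [0.16, 0.37, 0.0, -0.0], [0.16, 0.38, 0.01, -0.0]]
max [0.16 0.38 0.01 0.  ] end [0.6001 0.1685 0.2249] 154.98
0.0646597292771763 [ 0.42002257 -0.02710874 -1.44437045]
```

View pics/lift.png

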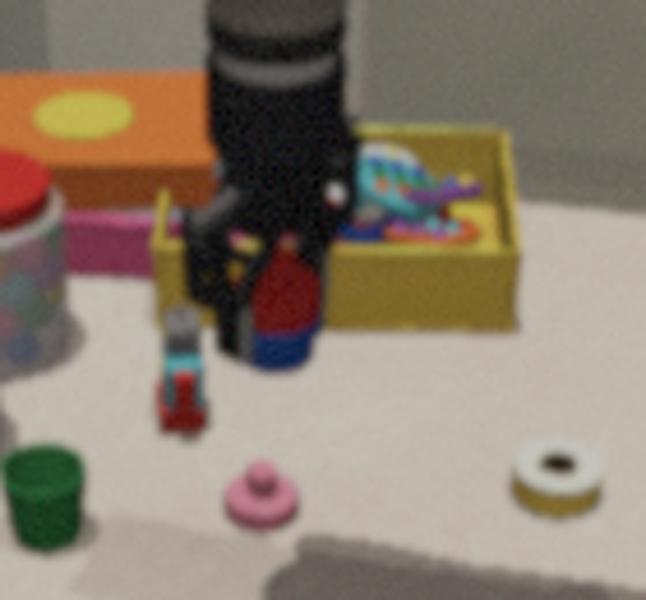

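The pair is held level at (285,310), with the cover seated on the lid. I'll carry it to the jar.

Call:
{"fn": "send_rows", "kwargs": {"steps": [[[0.08,0.18,0,0],[0.16,0.32,0,0],[0.24,0.56,0,0],[0.24,0.56,0,0],[0.24,0.56,0,0]]]}}

```text
t: 12.6
eef_pos: [0.5905, -0.098, 0.2296]
orientation: [[-0.906, 0.422, -0.002], [0.422, 0.906, 0.001], [0.002, 0.0, -1.0]]
wrist_force: [-0.5, 0.4, -1.0]
gripper_width: 0.0648
grasp_force: 44.8
```

Call:
{"fn": "send_rows", "kwargs": {"steps": [[[0.24,0.56,0,0],[0.24,0.56,0,0],[0.24,0.56,0,0],[0.24,0.56,0,0],[0.24,0.56,0,0]]]}}

```text
t: 13.02
eef_pos: [0.5932, -0.0065, 0.2297]
orientation: [[-0.907, 0.422, -0.002], [0.422, 0.907, 0.001], [0.002, -0.0, -1.0]]
wrist_force: [0.4, 0.2, -0.8]
gripper_width: 0.0651
grasp_force: 44.8
```

Call:
{"fn": "send_rows", "kwargs": {"steps": [[[0.24,0.56,0,0],[0.24,0.56,0,0],[0.24,0.56,0,0],[0.24,0.56,0,0],[0.24,0.56,0,0]]]}}

```text
t: 13.43
eef_pos: [0.5959, 0.0848, 0.2296]
orientation: [[-0.907, 0.422, -0.002], [0.422, 0.907, 0.0], [0.002, -0.0, -1.0]]
wrist_force: [0.2, 0.1, -1.2]
gripper_width: 0.065
grasp_force: 44.8
```

Call:
{"fn": "send_rows", "kwargs": {"steps": [[[0.24,0.56,0,0],[0.24,0.56,0,0],[0.24,0.56,0,0],[0.24,0.56,0,0],[0.12,0.28,0,0]]]}}

```text
t: 13.85
eef_pos: [0.5979, 0.1691, 0.2298]
orientation: [[-0.908, 0.419, -0.002], [0.419, 0.908, 0.002], [0.003, 0.001, -1.0]]
wrist_force: [0.1, 0.5, -0.8]
gripper_width: 0.0651
grasp_force: 44.8
```

Call:
{"fn": "send_rows", "kwargs": {"steps": [[[0.04,0.14,0,0],[0,0,0.1,0],[0,0,0.1,0],[0,0,0,0],[0,0,0,0]]]}}

```text
t: 14.27
eef_pos: [0.6002, 0.1673, 0.2239]
orientation: [[-0.905, 0.425, -0.001], [0.425, 0.905, -0.001], [0.0, -0.002, -1.0]]
wrist_force: [-0.8, -0.4, -1.4]
gripper_width: 0.0648
grasp_force: 44.8
```

```bash
python3 - <<'E'
from plan import *
plan([(.6001,.1684,.185,155,5)])
g=grab('side');
cv2.imwrite('pics/over.png',cv2.resize(g['frame'][150:310,150:310,::-1],(600,600),interpolation=cv2.INTER_CUBIC))
E
```

```text
at [0.6002 0.1673 0.2239] 154.85 t 14.27
[[0.0, 0.01, 0.26, -0.001], [0.01, 0.01, 0.26, -0.0], [0.0, 0.0, 0.26, -0.001], [0.01, 0.01, 0.26, -0.0], [0.0, 0.0, 0.26, -0.001]]
max [0.01  0.01  0.26  0.001] end [0.6001 0.1683 0.1849] 155.03
```

View pics/over.png

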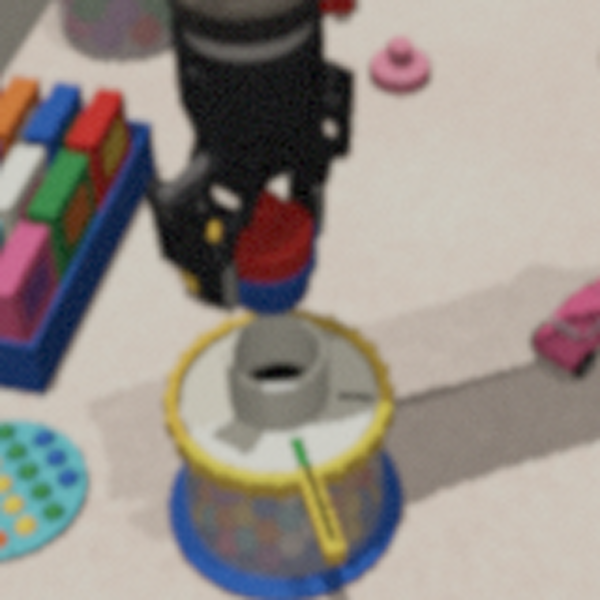

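Lever and mark still agree (stripe at (298,450), lever at (320,510)), and the pair sits centred over the mouth. I'll lower it.

Call:
{"fn": "send_rows", "kwargs": {"steps": [[[0,0.02,0.3,0],[0,0.02,0.3,0],[0,0,0.3,0],[0,0,0.2,0],[0,0,0,0]]]}}

```text
t: 14.73
eef_pos: [0.5995, 0.1694, 0.189]
orientation: [[-0.906, 0.423, -0.004], [0.423, 0.906, -0.001], [0.003, -0.003, -1.0]]
wrist_force: [0.4, -0.1, -1.1]
gripper_width: 0.0647
grasp_force: 44.8
```

Call:
{"fn": "send_rows", "kwargs": {"steps": [[[0,0,0,0],[0,0,0,0]]]}}

```text
t: 14.9
eef_pos: [0.6009, 0.1702, 0.1916]
orientation: [[-0.906, 0.423, 0.0], [0.423, 0.906, 0.0], [-0.0, 0.0, -1.0]]
wrist_force: [-0.0, -0.3, -1.5]
gripper_width: 0.0652
grasp_force: 44.8
```

```bash
python3 - <<'E'
from plan import *
from m import masks
plan([(.6001,.1684,.165,155,5)])
g=grab('side');h,s,v,P=masks(g);C=[.5972,.1688];R=np.hypot(P[...,0]-C[0],P[...,1]-C[1]);z=P[...,2]
from scipy.optimize import least_squares
def fit(m,r,n):
    q=P[m][:,:2]
    o=least_squares(lambda c:np.hypot(*(q-c).T)-r,C,loss='soft_l1',f_scale=.001);print(n,len(q),o.x,np.std(o.fun))
fit((R<.045)&(z>.118)&(z<.140)&(s<60)&(h>=0),.030,'neck')
bl=(h>95)&(h<125)&(s>90)&(R<.05)
fit(bl&(z>.145)&(z<.172),.023,'plug');fit(bl&(z>.175)&(z<.19),.028,'flange')
red=((h<8)|(h>172))&(s>110)&(R<.05);zz=z[red];print('red z',np.percentile(zz,[1,50,99]));fit(red&(z>.186)&(z<.200),.026,'cap')
g=load('top')
E
```

```text
at [0.6009 0.1702 0.1916] 154.98 t 14.9
[[-0.0, -0.01, 0.18, -0.0], [-0.0, -0.01, 0.18, -0.0], [-0.0, -0.02, 0.18, -0.0], [-0.0, -0.01, 0.17, -0.0], [-0.0, -0.02, 0.18, -0.0]]
max [0.   0.02 0.18 0.  ] end [0.6    0.1683 0.1649] 154.98
neck 218 [0.59739564 0.16986433] 0.001912440900126741
plug 28 [0.59989041 0.17159927] 0.0007623001338879702
flange 63 [0.60062436 0.17225705] 0.001616261135888577
red z [0.19495558 0.2080586  0.48848403]
cap 40 [0.59767116 0.17003015] 0.002438267444939695
```

Call:
{"fn": "send_rows", "kwargs": {"steps": [[[0.02,-0.07,0.1,0],[0,0,0.15,0],[0,0,0.15,0],[0,0,0.1,0],[0,0,0,0]]]}}

```text
t: 15.37
eef_pos: [0.5987, 0.1682, 0.1754]
orientation: [[-0.906, 0.423, -0.002], [0.423, 0.906, -0.001], [0.001, -0.001, -1.0]]
wrist_force: [-0.4, 0.1, -0.9]
gripper_width: 0.065
grasp_force: 44.8
```

Call:
{"fn": "send_rows", "kwargs": {"steps": [[[0,0,0.1,0],[0,0,0.1,0],[0,0,0.1,0],[0,0,0,0]]]}}

```text
t: 15.7
eef_pos: [0.5989, 0.1682, 0.1666]
orientation: [[-0.906, 0.423, -0.001], [0.423, 0.906, -0.0], [0.001, -0.001, -1.0]]
wrist_force: [0.8, -0.8, -0.1]
gripper_width: 0.0652
grasp_force: 44.8
```

Call:
{"fn": "send_rows", "kwargs": {"steps": [[[0,0,0.1,0],[0,0,0.1,0],[0,0,0.1,0],[0,0,0,0]]]}}

```text
t: 16.03
eef_pos: [0.5989, 0.1682, 0.1576]
orientation: [[-0.906, 0.423, -0.001], [0.423, 0.906, -0.001], [0.001, -0.001, -1.0]]
wrist_force: [0.1, 0.4, -2.1]
gripper_width: 0.0648
grasp_force: 44.8
```

Call:
{"fn": "send_rows", "kwargs": {"steps": [[[0,0,0.05,0],[0,0,0.05,0],[0,0,0,0],[0,0,0,0]]]}}

```text
t: 16.37
eef_pos: [0.5993, 0.1685, 0.1555]
orientation: [[-0.906, 0.423, 0.0], [0.423, 0.906, -0.0], [-0.0, 0.0, -1.0]]
wrist_force: [0.1, 1.0, -1.6]
gripper_width: 0.065
grasp_force: 44.8
```

Call:
{"fn": "send_rows", "kwargs": {"steps": [[[0,0,0.04,0],[0,0,0.04,0],[0,0,0,0],[0,0,0,0]]]}}

```text
t: 16.7
eef_pos: [0.5994, 0.1685, 0.1553]
orientation: [[-0.906, 0.423, 0.001], [0.423, 0.906, -0.001], [-0.001, -0.0, -1.0]]
wrist_force: [-4.2, -2.5, 10.6]
gripper_width: 0.0651
grasp_force: 46.0
```

Call:
{"fn": "send_rows", "kwargs": {"steps": [[[0,0,0.04,0],[0,0,0.04,0],[0,0,0,0],[0,0,0,0]]]}}

```text
t: 17.03
eef_pos: [0.5995, 0.1685, 0.1552]
orientation: [[-0.906, 0.423, 0.001], [0.423, 0.906, -0.002], [-0.002, -0.001, -1.0]]
wrist_force: [-8.9, -3.9, 20.8]
gripper_width: 0.0648
grasp_force: 47.1
```

Call:
{"fn": "send_rows", "kwargs": {"steps": [[[0,0,-0.08,0],[0,0,-0.06,0],[0,0,0,0]]]}}

```text
t: 17.28
eef_pos: [0.5996, 0.1685, 0.1554]
orientation: [[-0.906, 0.423, 0.001], [0.423, 0.906, 0.0], [-0.001, 0.001, -1.0]]
wrist_force: [-2.0, -0.7, 4.9]
gripper_width: 0.065
grasp_force: 45.5
```

Call:
{"fn": "send_rows", "kwargs": {"steps": [[[0,0,0,0],[0,0,0,0],[0,0,0,0],[0,0,0,0]]], "gripper": 0}}

```text
t: 17.62
eef_pos: [0.5992, 0.1684, 0.1544]
orientation: [[-0.906, 0.423, -0.001], [0.423, 0.906, -0.0], [0.0, -0.0, -1.0]]
wrist_force: [-0.1, 0.2, -0.3]
gripper_width: 0.0853
grasp_force: 0.0
```

Call:
{"fn": "send_rows", "kwargs": {"steps": [[[0,0,-0.2,0],[0,0,-0.4,0],[0,0,-0.5,0],[0,0,-0.6,0],[0,0,-0.6,0]]]}}

```text
t: 18.03
eef_pos: [0.5994, 0.1686, 0.2257]
orientation: [[-0.906, 0.423, 0.001], [0.423, 0.906, 0.0], [-0.0, 0.0, -1.0]]
wrist_force: [-0.4, -0.3, -0.6]
gripper_width: 0.0856
grasp_force: 0.0
```

Call:
{"fn": "send_rows", "kwargs": {"steps": [[[-0.9,0,-0.4,0],[-0.9,0,0,0],[-0.9,0,0,0],[-0.9,0,0,0],[-0.9,0,0,0]]]}}

```text
t: 18.45
eef_pos: [0.723, 0.1107, 0.2376]
orientation: [[-0.906, 0.423, 0.002], [0.423, 0.906, 0.0], [-0.001, 0.001, -1.0]]
wrist_force: [0.3, 0.5, -0.9]
gripper_width: 0.0853
grasp_force: 0.0
```

```bash
python3 - <<'E'
from ang import *
f=[]
for n,(a,b,c,d) in(('top',(145,235,135,225)),('side',(200,300,170,270))):
    g=grab(n);f.append(cv2.resize(g['frame'][a:b,c:d,::-1],(400,400),interpolation=cv2.INTER_CUBIC))
    h,s,v,P=masks(g);z=P[...,2];C=[.5972,.1687];R=np.hypot(P[...,0]-C[0],P[...,1]-C[1])
    red=((h<8)|(h>172))&(s>110)&(R<.04)&(z<.22)
    k=P[red&(z>.186)];c=P[red&(z>.165)&(z<.18)];b=P[(h>95)&(h<125)&(s>90)&(R<.045)&(z>.12)]
    print(n,'knob',len(k),k.mean(0),np.median(k[:,2]),'cap',cv2.minEnclosingCircle(c[:,:2].astype(np.float32)),np.median(c[:,2]),'blue z',len(b) and np.percentile(b[:,2],[2,50,98]))
ang();cv2.imwrite('pics/seat.png',np.hstack(f));print(manip.sense()['eef_pos'])
E
```

```text
top knob 26 [0.59592271 0.17238582 0.19404052] 0.19408731035905924 cap ((0.5951308012008667, 0.17262335121631622), 0.022857114672660828) 0.1742330321023963 blue z [0.15049105 0.15568733 0.15894492]
side knob 71 [0.59779634 0.1723444  0.19048041] 0.19056020038784038 cap ((0.5976898074150085, 0.17177465558052063), 0.025599509477615356) 0.17141925149681228 blue z [0.14853423 0.15328011 0.15602778]
green 16 ang 121.3871820325198 r 0.04578260871746806 dir -62.227337
black 2 ang -175.22465992958305 r 0.045272966867538615 dir 20.596138
lever 61 ang 121.42631029657099 r 0.09566997854593273 dir -61.382805
[0.72531811 0.10685864 0.2360727 ]
```

View pics/seat.png

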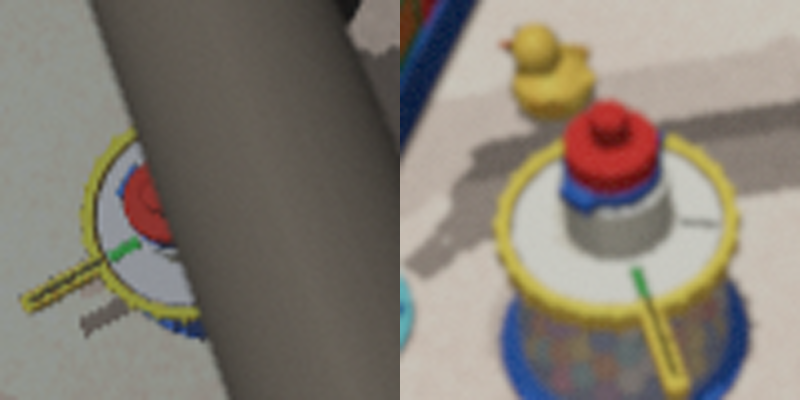

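The lid is seated (flange top about 0.155, knob top about 0.193), and the lever is still on the green mark. The arm hides the knob from the top camera, so I'll step to the near side and measure it cleanly.

```bash
python3 -c "
from plan import *
plan([(.72,.107,.27,155,2),(.44,.16,.27,155,13)])"
```

```text
at [0.7253 0.1069 0.2361] 154.61 t 18.55
[[0.08, -0.04, -0.57, -0.003], [0.08, -0.03, -0.56, -0.004], [0.71, -0.18, -0.0, 0.0], [0.71, -0.18, -0.0, 0.0], [0.71, -0.18, -0.0, 0.0]]
[[0.71, -0.18, -0.0, 0.0], [0.71, -0.18, -0.0, 0.0], [0.71, -0.18, -0.0, 0.0], [0.71, -0.18, -0.0, 0.0], [0.71, -0.18, -0.0, 0.0]]
[[0.71, -0.18, -0.0, 0.0], [0.7, -0.18, -0.0, 0.0], [0.71, -0.18, -0.0, 0.0], [0.7, -0.18, -0.0, 0.0], [0.71, -0.18, -0.0, 0.0]]
max [0.71  0.18  0.57  0.004] end [0.44   0.1601 0.27  ] 155.02
```

Call:
{"fn": "send_rows", "kwargs": {"steps": [[[0.08,-0.04,-0.6,0],[0.08,-0.03,-0.6,0],[0.7,-0.18,0,0],[0.7,-0.18,0,0],[0.7,-0.18,0,0]]]}}

```text
t: 18.97
eef_pos: [0.6514, 0.1243, 0.2732]
orientation: [[-0.906, 0.423, 0.001], [0.423, 0.906, 0.001], [-0.001, 0.001, -1.0]]
wrist_force: [-0.2, 1.2, 0.2]
gripper_width: 0.0856
grasp_force: 0.0
```

Call:
{"fn": "send_rows", "kwargs": {"steps": [[[0.7,-0.18,0,0],[0.7,-0.18,0,0],[0.7,-0.18,0,0],[0.7,-0.18,0,0],[0.7,-0.18,0,0]]]}}

```text
t: 19.38
eef_pos: [0.5443, 0.1442, 0.2729]
orientation: [[-0.906, 0.422, 0.001], [0.422, 0.906, -0.0], [-0.001, 0.0, -1.0]]
wrist_force: [0.1, -0.5, 0.4]
gripper_width: 0.0854
grasp_force: 0.0
```

Call:
{"fn": "send_rows", "kwargs": {"steps": [[[0.7,-0.18,0,0],[0.7,-0.18,0,0],[0.7,-0.18,0,0],[0.7,-0.18,0,0],[0,0,0,0]]]}}

```text
t: 19.8
eef_pos: [0.4563, 0.1613, 0.2728]
orientation: [[-0.908, 0.419, -0.001], [0.419, 0.908, -0.002], [-0.0, -0.002, -1.0]]
wrist_force: [-1.1, 0.1, 0.4]
gripper_width: 0.0855
grasp_force: 0.0
```

```bash
python3 - <<'E'
from ang import *
from plan import plan
g=grab('top');h,s,v,P=masks(g);z=P[...,2];C=[.5972,.1687];R=np.hypot(P[...,0]-C[0],P[...,1]-C[1])
V,U=np.mgrid[:384,:512]
red=((h<8)|(h>172))&(s>110)&(R<.04)&(z<.22)
m=red&(z>.187);k=onplane(g,U[m],V[m],.193);c=P[red&(z>.165)&(z<.18)]
print('knob',len(k),k.mean(0),cv2.minEnclosingCircle(k[:,:2].astype(np.float32)),'cap',len(c),cv2.minEnclosingCircle(c[:,:2].astype(np.float32)))
for w in(m,red&(z>.168)&(z<.179)):
    print(np.median(z[w]))
ang()
plan([(.597,.170,.25,155,10)])
E
```

```text
knob 56 [0.5977652  0.16800646 0.193     ] ((0.5977915525436401, 0.16828589141368866), 0.010921796783804893) cap 216 ((0.5970368385314941, 0.16827227175235748), 0.02495265193283558)
0.19300024012128708
0.17368343183498203
green 16 ang 121.3871820325198 r 0.04578260871746806 dir -62.227337
black 9 ang -170.69641809448632 r 0.045502900686606215 dir 8.332431
lever 64 ang 121.37375549891419 r 0.09538854484412627 dir -59.87132
at [0.4587 0.1605 0.273 ] 155.15 t 19.85
[[-0.41, 0.22, 0.08, 0.0], [-0.4, 0.22, 0.08, 0.0], [-0.41, 0.22, 0.08, 0.0], [-0.4, 0.22, 0.08, 0.0], [-0.41, 0.22, 0.07, 0.0]]
[[-0.4, 0.22, 0.08, 0.001], [-0.41, 0.23, 0.07, 0.0], [-0.4, 0.23, 0.08, 0.001], [-0.4, 0.22, 0.07, 0.0], [-0.41, 0.23, 0.08, 0.001]]
max [0.41  0.23  0.08  0.001] end [0.5971 0.1701 0.2499] 154.98
```

Call:
{"fn": "send_rows", "kwargs": {"steps": [[[-0.3,0.16,0.08,0],[-0.45,0.24,0.08,0],[-0.45,0.24,0.08,0],[-0.45,0.24,0.08,0],[-0.45,0.24,0.08,0]]]}}

```text
t: 20.27
eef_pos: [0.5345, 0.1627, 0.2595]
orientation: [[-0.905, 0.424, 0.001], [0.424, 0.905, 0.0], [-0.0, 0.001, -1.0]]
wrist_force: [0.2, 0.3, 0.4]
gripper_width: 0.0853
grasp_force: 0.0
```

Call:
{"fn": "send_rows", "kwargs": {"steps": [[[-0.45,0.24,0.08,0],[-0.45,0.24,0.08,0],[-0.45,0.24,0.08,0],[-0.45,0.24,0.08,0],[-0.15,0.06,0.05,0]]]}}

```text
t: 20.68
eef_pos: [0.6013, 0.1653, 0.2476]
orientation: [[-0.905, 0.425, 0.001], [0.425, 0.905, 0.001], [-0.0, 0.001, -1.0]]
wrist_force: [-0.7, -1.0, -0.0]
gripper_width: 0.0856
grasp_force: 0.0
```

Call:
{"fn": "send_rows", "kwargs": {"steps": [[[0,0,0.1,0],[0,0,0,0],[0,0,0,0],[0,0,0,0]]]}}

```text
t: 21.02
eef_pos: [0.5973, 0.1662, 0.246]
orientation: [[-0.906, 0.423, -0.0], [0.423, 0.906, -0.0], [-0.0, -0.0, -1.0]]
wrist_force: [-0.4, -0.8, -0.1]
gripper_width: 0.0851
grasp_force: 0.0
```

```bash
python3 -c "
from plan import *
plan([(.5976,.1683,.225,155,3)])"
```

```text
at [0.5973 0.1662 0.246 ] 155.0 t 21.02
[[0.01, 0.02, 0.23, 0.0], [0.01, 0.02, 0.23, 0.0], [0.0, 0.03, 0.24, 0.0]]
max [0.01 0.03 0.24 0.  ] end [0.5977 0.1684 0.225 ] 155.0
```

Descend to TCP z of about 0.20, in two parts.

Call:
{"fn": "send_rows", "kwargs": {"steps": [[[0,0.03,0.3,0],[0,0.03,0.3,0],[0,0.01,0.3,0],[0,0,0.2,0],[0,0,0,0]]]}}

```text
t: 21.43
eef_pos: [0.5975, 0.1675, 0.2104]
orientation: [[-0.906, 0.423, -0.004], [0.423, 0.906, -0.001], [0.003, -0.003, -1.0]]
wrist_force: [-0.8, -0.1, 0.5]
gripper_width: 0.0854
grasp_force: 0.0
```

Call:
{"fn": "send_rows", "kwargs": {"steps": [[[0,0,0,0],[0,0,0,0],[0,0,0,0]]]}}

```text
t: 21.68
eef_pos: [0.5991, 0.1682, 0.2132]
orientation: [[-0.906, 0.423, 0.001], [0.423, 0.906, 0.0], [-0.001, 0.001, -1.0]]
wrist_force: [-0.8, 0.1, 0.4]
gripper_width: 0.085
grasp_force: 0.0
```

```bash
python3 -c "
from plan import *
plan([(.5976,.1683,.1995,155,2)])"
```

```text
at [0.5991 0.1682 0.2132] 154.97 t 21.68
[[0.02, -0.01, 0.23, -0.0], [0.03, -0.01, 0.23, -0.0]]
max [0.03 0.01 0.23 0.  ] end [0.5975 0.1683 0.1994] 154.97
```

Call:
{"fn": "send_rows", "kwargs": {"steps": [[[0.02,-0.02,0.15,0],[0.02,-0.02,0.15,0],[0,0,0.14,0],[0,0,0,0],[0,0,0,0]]]}}

```text
t: 22.1
eef_pos: [0.5969, 0.1673, 0.199]
orientation: [[-0.906, 0.423, -0.001], [0.423, 0.906, -0.0], [0.001, -0.001, -1.0]]
wrist_force: [0.5, -0.6, -0.2]
gripper_width: 0.0854
grasp_force: 0.0
```

Call:
{"fn": "send_rows", "kwargs": {"steps": [[[0,0,0,0],[0,0,0,0],[0,0,0,0],[0,0,0,0],[0,0,0,0]]], "gripper": 1, "force": 25}}

```text
t: 22.52
eef_pos: [0.5972, 0.1675, 0.1997]
orientation: [[-0.906, 0.423, 0.0], [0.423, 0.906, -0.0], [-0.0, 0.0, -1.0]]
wrist_force: [-0.2, 0.1, -0.5]
gripper_width: 0.0257
grasp_force: 0.2
```

Call:
{"fn": "send_rows", "kwargs": {"steps": [[[0,0,0,0],[0,0,0,0],[0,0,0,0],[0,0,0,0]]]}}

```text
t: 22.85
eef_pos: [0.5974, 0.1677, 0.1998]
orientation: [[-0.906, 0.423, 0.001], [0.423, 0.906, 0.0], [-0.0, 0.001, -1.0]]
wrist_force: [0.0, 0.5, 0.6]
gripper_width: 0.0206
grasp_force: 24.6
```

Call:
{"fn": "send_rows", "kwargs": {"steps": [[[0,0,-0.05,0],[0,0,-0.08,0],[0,0,-0.1,0],[0,0,-0.1,0],[0,0,-0.1,0]]]}}

```text
t: 23.27
eef_pos: [0.5971, 0.1672, 0.2127]
orientation: [[-0.906, 0.423, -0.0], [0.423, 0.906, -0.0], [-0.0, -0.0, -1.0]]
wrist_force: [0.3, 0.2, -0.6]
gripper_width: 0.0204
grasp_force: 24.5
```

Call:
{"fn": "send_rows", "kwargs": {"steps": [[[0,0,-0.1,0],[0,0,-0.15,0],[0,0,-0.2,0],[0,0,-0.25,0],[0,0,-0.3,0]]]}}

```text
t: 23.68
eef_pos: [0.5971, 0.1674, 0.2431]
orientation: [[-0.906, 0.423, -0.0], [0.423, 0.906, -0.0], [0.0, -0.0, -1.0]]
wrist_force: [0.1, 0.1, -0.7]
gripper_width: 0.0205
grasp_force: 24.5
```

Call:
{"fn": "send_rows", "kwargs": {"steps": [[[0,0,-0.35,0],[0,0,-0.35,0],[0,0,-0.35,0],[0,0,-0.3,0],[0,0,-0.25,0]]]}}

```text
t: 24.1
eef_pos: [0.5974, 0.1676, 0.292]
orientation: [[-0.906, 0.423, 0.001], [0.423, 0.906, 0.0], [-0.001, 0.001, -1.0]]
wrist_force: [0.2, 0.8, -0.6]
gripper_width: 0.0207
grasp_force: 24.5
```

Call:
{"fn": "send_rows", "kwargs": {"steps": [[[0,0,-0.15,0],[0,0,-0.1,0],[0,0,-0.05,0],[0,0,0,0],[0,0,0,0]]]}}

```text
t: 24.52
eef_pos: [0.597, 0.1673, 0.299]
orientation: [[-0.906, 0.423, -0.001], [0.423, 0.906, -0.0], [0.001, -0.001, -1.0]]
wrist_force: [0.0, 0.0, -1.5]
gripper_width: 0.0206
grasp_force: 24.5
```

Call:
{"fn": "send_rows", "kwargs": {"steps": [[[0,0,0,0],[0,0,0,0],[0,0,0,0],[0,0,0,0],[0,0,0,0]]]}}

```text
t: 24.93
eef_pos: [0.5971, 0.1674, 0.2994]
orientation: [[-0.906, 0.423, -0.0], [0.423, 0.906, -0.0], [0.0, -0.0, -1.0]]
wrist_force: [0.1, 1.5, -0.5]
gripper_width: 0.021
grasp_force: 24.5
```

```bash
python3 - <<'E'
from ang import *
g=grab('side');h,s,v,P=masks(g);z=P[...,2];C=[.5972,.1687];R=np.hypot(P[...,0]-C[0],P[...,1]-C[1])
b=P[(h>95)&(h<125)&(s>90)&(R<.045)&(z>.12)];print('blue z',np.percentile(b[:,2],[2,50,98]))
r=P[((h<8)|(h>172))&(s>110)&(R<.045)&(z<.35)];print('red z',np.percentile(r[:,2],[2,50,98]))
cv2.imwrite('pics/end.png',cv2.resize(g['frame'][150:310,150:310,::-1],(600,600),interpolation=cv2.INTER_CUBIC));s=manip.sense();print(s['eef_pos'],np.abs(s['qvel']).max())
E
```

```text
blue z [0.15061283 0.15491371 0.38088672]
red z [0.26028648 0.27111424 0.2922234 ]
[0.59713964 0.16744818 0.2993583 ] 0.001615989104315425
```

View pics/end.png

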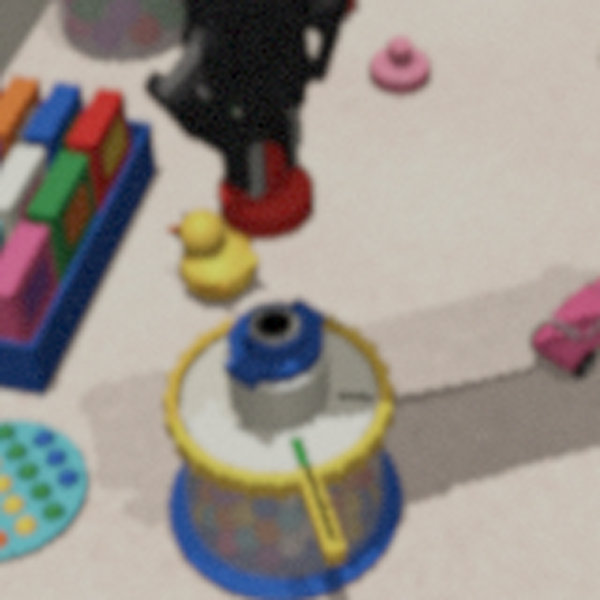

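The red cover hangs level in the gripper at (267,200). The blue lid is seated with its hole open at (275,322), and the lever is on the green mark. I'm handing in.

```bash
python3 -c "
from station import manip
print(manip.job_done())"
```

```text
the job is handed in; nothing more can be done
None
```

The job is handed in: the ring is turned to the green locked mark, the inner lid is fully seated on the jar, and the red cover is held level and still about 10 cm above it, at about 25 s of the 72 s allowed.

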